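# Angle a length of timber past the post into the stock bay

## Task

Put the long piece of timber away in the plywood stock bay by pushing it along the table with the fingertips: bring one end in behind the steel post first, then push the other end in, so that the whole piece lies between the two end cheeks and flat against the back board. Push only, never lift or tip the timber, and leave the cup, the block, the bottle and the mallet where they are.

Things in the scene. Friction and masses are not known exactly. Their poses are not given: they have to be found in the camera images.
- timber: Loose straight length of pale lime wood lying on the table, 36 x 240 x 30 mm (width along its own x, length along its own y, height z), about 0.1 to 0.2 kg. Origin: centre of its underside. It starts in front of the bay (robot's side), roughly along it, shifted towards the bay's +y side so that its -y end lies clear of the post.
- end_a (a point): Centre of the timber's end face at its own y = -120 mm, 15 mm above its underside (the end that starts nearer the post).
- end_b (a point): Centre of the timber's end face at its own y = +120 mm, 15 mm above its underside.
- bay: Fixed plywood stock bay on the table, no floor of its own, open towards the robot. Origin: on the table, at the middle of the back board's inner face. Its +x points away from the robot through the back board, +y along the board to the left. Back board: inner face at x = 0, 15 mm thick, 310 mm long, 50 mm high. Two end cheeks 15 mm thick, 50 mm high, with inner faces at y = -140 and +140 mm, reach from the board to x = -60 mm.
- post: Fixed upright round steel post, 26 mm diameter, 60 mm tall, standing on the table in front of the bay near its -y end, 70 mm clear between it and the back board's face. The opening between post and +y cheek is narrower than the timber is long, so the timber fits in only at an angle, -y end first behind the post. Origin: centre of its foot; axes parallel to the bay's.
- cup: White paper cup, 72 mm across the rim, 90 mm tall, right of the bay towards the robot. Bystander. Origin: centre of its underside.
- block: Loose plain carving block 70 x 130 x 40 mm, right of the bay. Bystander. Origin: centre of its underside.
- bottle: Blue bottle, 66 mm wide, 125 mm tall, left of the bay. Bystander. Origin: centre of its underside.
- mallet: Carving mallet lying beyond the bay's back board: black head 80 mm wide, 54 mm thick, handle 160 mm long along its own -y. Bystander. Origin: under the centre of the head, at table height.
Not all that is in view belongs to the job. Of the things like the timber, leave any that is red; of the rest the larger one is meant. Of the things shaped like the post, the steel one is meant.

How it is judged:
On the way:
1. one end of the timber is in behind the post while its other end is still out in front of the bay (((y of end_a in the frame of post below 0 m and x of end_a in the frame of bay above -0.075 m and x of end_b in the frame of bay below -0.065 m) or (y of end_b in the frame of post below 0 m and x of end_b in the frame of bay above -0.075 m and x of end_a in the frame of bay below -0.065 m))), for 0.1 s.
At the end, for the whole second after the job is handed in: The timber lies at rest, flat on the table, between the end cheeks, and at both ends its long side is within 9 mm of the back board (end-face centres within 27 mm of the board's face) (x of each of end_a, end_b in the frame of bay above -0.027 m and y of end_a in the frame of bay between -0.145 and 0.145 m and y of end_b in the frame of bay between -0.145 and 0.145 m and height (world z) of timber below 0.005 m and angle between timber's own z axis and vertical below 0.05 rad and linear speed of timber below 0.01 m/s and angular speed of timber below 0.05 rad/s); the robot touches nothing.
It fails at once if the timber was lifted or tipped (raised more than 10 mm or tilted more than 0.15 rad) (height (world z) of timber above 0.01 m or angle between timber's own z axis and vertical above 0.15 rad).
It fails at once if a bystander was moved more than 25 mm (distance of any of cup, block, bottle, mallet from where it was at the start of the episode above 0.025 m).
It also fails if it takes over 72 s, if anything falls off the work surface, if the arm or the gripper's body presses on something with over 40 N, if the wrist force passes 120 N, or if a joint passes its speed limit or range.

## Robot

A 7-joint arm with a two-finger parallel gripper is mounted at the origin on the work surface. World frame = base frame: x ahead of the robot, y to its left, z up, the work surface at z = 0. Lengths are in m, angles in rad, forces in N, time in s.
With the tool pointing down it reaches from about 0.425 to 0.975 m from the base axis. Payload 16.7 kg.
Tool frame: the origin (TCP) lies on the centre line of the jaws, within the pads' length; the fingertips stand 8 mm ahead of it and the grasp point (between the pads) lies 11 mm behind it; z points along the fingers, y is the direction in which the jaws open and shut (so a half turn about z gives the same grasp; the last joint's range is limited). The gripper opens to 85 mm and grips with 20 to 120 N. Pads are 22 mm wide; open, the fingers measure 114 mm over their backs; the gripper's body (76 mm by 85 mm) begins 54 mm behind the grasp point. The pads swing forward as they close: fully open they stand 13 mm farther back than shut.
Start: joints at [-1.339, 0.426, 0.074, 1.606, -0.034, 1.111, -0.067], TCP at [0.252, 0.626, 0.239] pointing down, gripper open.
Joint ranges: [-2.85, 2.85], [-0.5, 2.14], [-1.23, 1.37], [0.21, 2.46], [-1.02, 4.16], [0.16, 2.05], [-2.73, 2.73]. Speed limits (rad/s): [1.89, 1.89, 2.39, 2.39, 3.01, 3.01, 3.01].

## Interface

Orientations are given as a rotation vector (axis times angle).
In Python, from cell import env gives the robot as it stands.
- The arm moves only by the tool apply_moves, never from a script. Its argument "commands" is a list that holds one entry, the list of rows, each a list of 6 numbers: the shift along the tool's x, y, z in units of 50 mm (1.0 is 50 mm), then the turn, a rotation vector about the tool's x, y, z in units of 6 degrees (1.0 is 6 degrees). A call has 1 to 20 rows; each row is the pose to reach, as a shift and turn from the pose measured when the call began, along the tool's axes at that moment; what a row does not reach only later rows make up. A row lasts 1/10 s, in which the tool goes at most 50 mm and 8.59 degrees, less where a joint would pass 70% of its speed; a pose out of reach is approached as far as the arm can. A call with a gripper value outside its range is refused whole. "jaw" is the gripper's target within -1 to 1 (shut at 1, half-way at 0, fully open at -1), set as the call begins (left out, the last holds). The fingers move at their own pace and stop on an object; "newtons" is the grip in N (left out, the last holds). Time passes only in rows, so rows that repeat a pose let the fingers close. It gives the time, the measured TCP pose, the force and the opening at its end, in the units of the state.
- env.read_state(): the state, without advancing time (a new reading comes with each control period).
- env.snapshot(name): name is "side" or "top"; returns a dict with "pixels" (480x640x3 uint8, red, green, blue), "vfov" (degrees; the focal length in pixels is half the picture's height over the tangent of half this angle, whatever the lens; pixels are square), "cx", "cy" (the principal point, pixels), "k1" (the pictures are not rectified: a ray, as slopes to the right and down, at radius r is drawn at 1 + k1 r^2 times it, then the intrinsics apply), "rvec" (rotation vector, rad) and "tvec" (3), from world to camera coordinates, as OpenCV has them. Camera axes: x right, y down, z forward; pixel columns grow to the right and rows downward; lengths in m; the calibration is good to about 2 mm. A picture is of the moment at which its call begins. There is no depth.
- env.hand_in(): hands the job in, once; it reports no verdict.
The state is a dict: "t": time; "q": joint angles; "qd": joint speeds; "joint_efforts": joint torques, N m; "tcp_pos": TCP position; "tool_rot": TCP orientation; "ft_force": force on the tool from outside, world axes, zero at the start; "moment": the same for the moment, N m; "opening": finger opening in m.
Only numpy, scipy, OpenCV 4.12 (cv2) and the standard library are available. Lean on these libraries where they do the work, as an engineer would, in place of code of your own. Each camera call takes 0.05 s, during which the arm holds its last target.

## Working session

There is one attempt and no reset: what is moved stays moved. The work goes in short steps, Python scripts to look and compute and a tool call to move; the robot and the scene stay as the last step left them, time stands still between calls to the robot, and variables do not carry over. Pictures are saved under pics/ and viewed, and the job is handed in when it is done.

Besides the shell and the picture viewer there is one more tool, called after ">>>" as name([rows], argument=value, ...), one row to a line, values as JSON. apply_moves: Moves the arm, as the interface text tells. Its arguments: {"type":"object","properties":{"commands":{"type":"array"},"jaw":{"type":"number"},"newtons":{"type":"number"}},"required":["commands"]}

```bash
ls; mkdir -p pics; python3 - <<'E'
from cell import env
import cv2
print(env.read_state())
for n in("top","side"):
    s=env.snapshot(n); cv2.imwrite(f"pics/{n}0.png",s["pixels"][:,:,::-1])
    print({k:v for k,v in s.items() if k!="pixels"})
E
```

```text
pics
{'t': 0.0, 'q': array([-1.33845944,  0.42676588,  0.07386739,  1.60661281, -0.03409228,
        1.11077972, -0.06708023]), 'qd': array([-0.00227041, -0.0008957 , -0.00062555, -0.00221811,  0.00070193,
       -0.00066561, -0.0012276 ]), 'joint_efforts': array([ 9.82288875e-04, -9.49818635e+01,  3.76140922e+00, -4.63499665e+01,
        1.92867417e-02,  9.87182226e-03, -3.02957787e-06]), 'tcp_pos': array([0.25141329, 0.6260058 , 0.23858592]), 'tool_rot': array([-5.96161475e-01, -3.08436989e+00,  2.04004138e-03]), 'ft_force': array([ 0.13257298, -1.05762653, -0.29399465]), 'moment': array([-0.02489075,  0.02309861,  0.09395098]), 'opening': 0.08559599143236785}
{'vfov': 55.60539287978753, 'cx': 322.59545394433724, 'cy': 244.07342956785013, 'k1': -0.000775634178308753, 'rvec': array([ 2.18932646, -1.99977038,  0.23060952]), 'tvec': array([-0.0376906 ,  0.58337603,  0.85619993])}
{'vfov': 53.8686422576355, 'cx': 316.8586184255929, 'cy': 241.04887188334288, 'k1': -0.06314244141402302, 'rvec': array([ 2.27796644, -0.06357304,  0.0434507 ]), 'tvec': array([-0.58409534,  0.02877959,  0.95471186])}
```

View pics/top0.png

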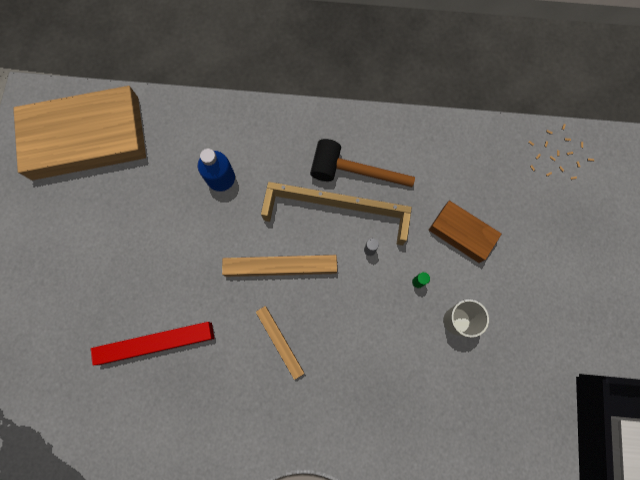

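View pics/side0.png

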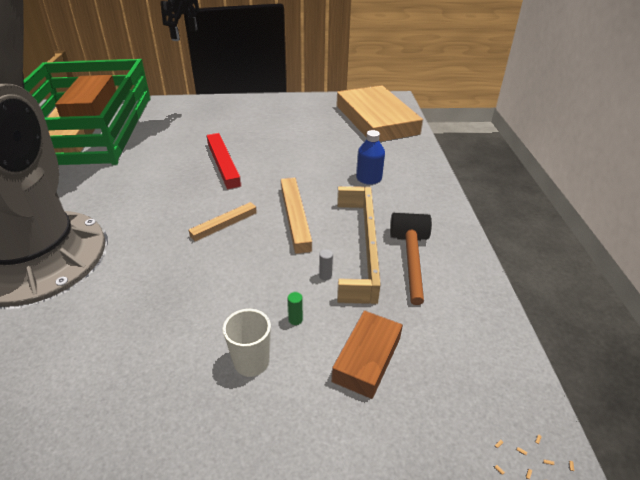

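The top view shows the lime timber at (222..337, 257..276), the bay board from (268,186) to (411,210), the steel post at (372,246), and a green decoy post at (422,279). The smaller and red strips are decoys too. Next I'll measure them.

```bash
cat > h.py <<'E'
import cv2,numpy as np
from cell import env
def snap(n,save=None):
    s=env.snapshot(n)
    if save: cv2.imwrite(f"pics/{save}.png",s["pixels"][:,:,::-1])
    return s
def ray(s,uv,z):
    f=240/np.tan(np.radians(s["vfov"]/2)); R=cv2.Rodrigues(s["rvec"])[0]; t=np.array(s["tvec"])
    p=(np.asarray(uv,float).reshape(-1,2)-[s["cx"],s["cy"]])/f
    u=p.copy()
    for _ in range(10): u=p/(1+s["k1"]*(u**2).sum(1,keepdims=True))
    d=np.c_[u,np.ones(len(u))]@R; o=-R.T@t
    return o+d*((z-o[2])/d[:,2])[:,None]
def proj(s,P):
    f=240/np.tan(np.radians(s["vfov"]/2)); R=cv2.Rodrigues(s["rvec"])[0]
    c=np.asarray(P).reshape(-1,3)@R.T+s["tvec"]; u=c[:,:2]/c[:,2:]
    return u*(1+s["k1"]*(u**2).sum(1,keepdims=True))*f+[s["cx"],s["cy"]]
E
python3 - <<'E'
from h import *
s=snap("top")
hsv=cv2.cvtColor(s["pixels"],cv2.COLOR_RGB2HSV)
m=cv2.inRange(hsv,(8,60,90),(32,255,255))
c=[k for k in cv2.findContours(m,cv2.RETR_EXTERNAL,cv2.CHAIN_APPROX_NONE)[0] if cv2.contourArea(k)>200]
for k in c: print(cv2.boundingRect(k),cv2.approxPolyDP(k,2.5,True).reshape(-1,2).tolist())
im=s["pixels"][170:290,210:430,::-1]
cv2.imwrite("pics/z0.png",cv2.resize(im,(770,420),interpolation=cv2.INTER_CUBIC))
# V along the timber cross section
print(hsv[250:280,280].tolist())
E
```

```text
(256, 306, 48, 74) [[264, 306], [256, 313], [295, 379], [303, 371]]
(222, 255, 115, 20) [[336, 256], [222, 258], [222, 274], [336, 271]]
(433, 200, 69, 60) [[449, 200], [433, 226], [485, 259], [501, 233]]
(261, 182, 151, 59) [[267, 184], [261, 214], [267, 215], [273, 188], [403, 211], [400, 239], [407, 238], [410, 206], [273, 182]]
(337, 158, 78, 26) [[337, 160], [339, 166], [408, 183], [414, 181], [413, 176], [340, 158]]
(13, 86, 125, 87) [[130, 87], [15, 106], [17, 171], [137, 149]]
[[10, 6, 128], [20, 6, 126], [15, 8, 124], [30, 4, 120], [15, 4, 122], [15, 9, 112], [16, 95, 143], [17, 134, 183], [17, 133, 171], [17, 134, 162], [16, 133, 161], [16, 136, 163], [16, 134, 165], [16, 136, 169], [16, 136, 175], [16, 133, 178], [17, 135, 170], [16, 133, 161], [17, 134, 165], [16, 135, 176], [16, 134, 183], [16, 134, 183], [16, 136, 154], [16, 137, 84], [16, 122, 65], [17, 51, 70], [15, 7, 74], [30, 3, 74], [0, 4, 72], [0, 3, 75]]
```

View pics/z0.png

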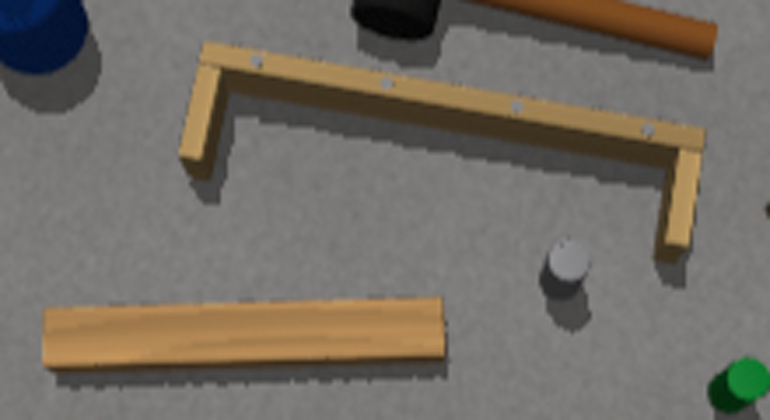

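```bash
cat > bay.py <<'E'
from h import *
def zz(s,l,z): return ray(s,np.array(l)/3.5+[210,170],z)[:,:2]
E
python3 - <<'E'
from bay import *
s=snap("top")
out=zz(s,[(204,43),(704,128)],.05);inn=zz(s,[(222,68),(676,147)],.05)
ch=zz(s,[(180,156),(203,162),(664,243),(688,247)],.05)
print(out,inn,ch,sep="\n")
print("lens",np.linalg.norm(out[1]-out[0]),np.linalg.norm(inn[1]-inn[0]))
d=(out[0]-out[1]);d/=np.linalg.norm(d); print("y dir ang",np.arctan2(-d[0],d[1]))
d2=(inn[0]-inn[1]);d2/=np.linalg.norm(d2); print(np.arctan2(-d2[0],d2[1]))
th=np.arctan2(-d[0],d[1]); X=np.array([np.cos(th),np.sin(th)]);Y=np.array([-X[1],X[0]])
for o in (out.mean(0)-.015*X, inn.mean(0)): print("origin",o)
O=(out.mean(0)-.015*X+inn.mean(0))/2
post=zz(s,[(568,259)],.06)[0]
tim=ray(s,[(336.5,256),(222,257.5),(222,274.5),(336.5,271.8)],.03)[:,:2]
B=lambda p:np.c_[(p-O)@X,(p-O)@Y]
print("post",post,B(post[None]));print("cheeks",B(ch)); print("timber",tim,B(tim),B(tim.mean(0)[None]))
print("tl",np.linalg.norm(tim[0]-tim[1]),np.linalg.norm(tim[1]-tim[2]))
np.savez("bay.npz",O=O,X=X,Y=Y,post=post)
# side check
s2=snap("side","s1")
print("side px post top",proj(s2,[*post,.06]), "bay corners",proj(s2,[[*(O+.14*Y*k),.05] for k in(1,-1)]))
cv2.imwrite("pics/z1.png",cv2.resize(s2["pixels"][165:315,270:430,::-1],(640,600),interpolation=cv2.INTER_CUBIC))
E
```

```text
[[ 0.71258359  0.14306031]
 [ 0.68597661 -0.16301674]]
[[ 0.69758714  0.13029338]
 [ 0.67251592 -0.14682435]]
[[ 0.63996422  0.14897786]
 [ 0.63749194  0.1348144 ]
 [ 0.61259437 -0.14273037]
 [ 0.6114458  -0.15699979]]
lens 0.30723133541916 0.27824953737173647
y dir ang -0.08671104179818692
-0.09022572799586638
origin [ 0.68433646 -0.00867918]
origin [ 0.68505153 -0.00826549]
post [ 0.59533098 -0.08585084] [[-0.0823261  -0.08482684]]
cheeks [[-0.05819729  0.15298494]
 [-0.05943369  0.13866058]
 [-0.06020167 -0.13999762]
 [-0.06011016 -0.15431291]]
timber [[ 0.5699814  -0.01550101]
 [ 0.54507542  0.22329445]
 [ 0.50935669  0.21825267]
 [ 0.53653136 -0.01829661]] [[-0.11367291 -0.01693666]
 [-0.15916558  0.21880472]
 [-0.19431349  0.21068855]
 [-0.14675518 -0.02261861]] [[-0.15347679  0.0974845 ]]
tl 0.24009077296104098 0.036072809164283196
side px post top [[325.38644876 251.84915484]] bay corners [[363.21922915 189.22364615]
 [370.80395333 277.68547256]]
```

View pics/z1.png

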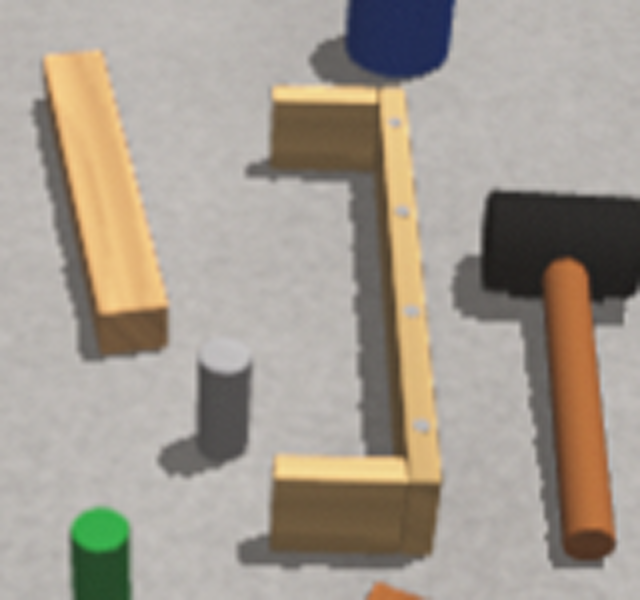

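```bash
cat > plan.py <<'E'
from h import *
from scipy.spatial.transform import Rotation as Ro
b=np.load("bay.npz");O,X,Y,post=b["O"],b["X"],b["Y"],b["post"]
th=np.arctan2(X[1],X[0])
W=lambda p:O+p[0]*X+p[1]*Y
B=lambda p:np.c_[(np.atleast_2d(p)-O)@X,(np.atleast_2d(p)-O)@Y]
def row(bp,z,byaw,st=None):
    """bay-frame tcp xy, height, angle (deg) of tool y axis from bay +y (mod 180)"""
    st=st or env.read_state(); R=Ro.from_rotvec(st["tool_rot"]); M=R.as_matrix()
    a=np.radians(byaw)+th+np.pi/2; y=np.array([np.cos(a),np.sin(a),0])
    if y@M[:,1]<0:y=-y
    zz=np.array([0,0,-1.]);T=np.c_[np.cross(y,zz),y,zz]
    rv=Ro.from_matrix(M.T@T).as_rotvec(degrees=True)/6
    sh=M.T@(np.r_[W(bp),z]-st["tcp_pos"])/.05
    return np.round(np.r_[sh,rv],2).tolist()
def timber(s):
    hsv=cv2.cvtColor(s["pixels"],cv2.COLOR_RGB2HSV)
    m=cv2.inRange(hsv,(8,60,115),(32,255,255))
    res=[]
    for k in cv2.findContours(m,cv2.RETR_EXTERNAL,cv2.CHAIN_APPROX_NONE)[0]:
        if cv2.contourArea(k)<800: continue
        p=B(ray(s,k.reshape(-1,2),.03)[:,:2]); r=cv2.minAreaRect(p.astype(np.float32)*1000)
        q=cv2.boxPoints(r)/1000
        L=max(r[1]);
        if abs(L-240)<20 and abs(min(r[1])-36)<10:
            e=sorted([(q[i]+q[(i+1)%4])/2 for i in range(4) if np.linalg.norm(q[i]-q[(i+1)%4])<.06],key=lambda v:v[1])
            res.append((r[1],e[0],e[1]))
    return res
E
python3 - <<'E'
from plan import *
print(timber(snap("top")))
print("strip",B(ray(snap("top"),[(264,306),(256,313),(295,379)],.02)[:,:2]), "red",B(ray(snap("top"),[(210,322),(214,340)],.03)[:,:2]))
c=np.array([-.1535,.0975]);a=np.radians(11.3);n=np.array([np.cos(a),np.sin(a)]);u=np.array([np.sin(a),-np.cos(a)])
p=c-n*.043+u*.015
print(p,W(p),row(p,.12,11.3),row(p,.022,11.3))
E
```

```text
[((36.30820846557617, 238.99391174316406), array([-0.12777713, -0.0187959 ], dtype=float32), array([-0.17639725,  0.21520022], dtype=float32))]
strip [[-0.24204201  0.11284202]
 [-0.25900726  0.12613063]
 [-0.3731664   0.02224206]] red [[-0.29370767  0.21270492]
 [-0.32714402  0.19651849]]
[-0.19272724  0.0743651 ] [0.49913104 0.08230401] [-8.65, -8.25, 2.39, -0.0, -0.0, -4.7] [-8.65, -8.25, 4.35, -0.0, -0.0, -4.7]
```

>>> apply_moves([
  [[-4,-4,1.0,0,0,-2.3],[-8.65,-8.25,2.4,0,0,-4.7],[-8.65,-8.25,2.4,0,0,-4.7],[-8.65,-8.25,2.4,0,0,-4.7],[-8.65,-8.25,2.4,0,0,-4.7],[-8.65,-8.25,2.4,0,0,-4.7],[-8.65,-8.25,2.4,0,0,-4.7],[-8.65,-8.25,2.4,0,0,-4.7],[-8.65,-8.25,2.4,0,0,-4.7],[-8.65,-8.25,2.4,0,0,-4.7],[-8.65,-8.25,2.4,0,0,-4.7],[-8.65,-8.25,2.4,0,0,-4.7],[-8.65,-8.25,2.4,0,0,-4.7],[-8.65,-8.25,2.4,0,0,-4.7],[-8.65,-8.25,2.4,0,0,-4.7],[-8.65,-8.25,2.4,0,0,-4.7],[-8.65,-8.25,2.4,0,0,-4.7],[-8.65,-8.25,2.4,0,0,-4.7]],
], jaw=-1)

```text
t: 2.2
tcp_pos: [0.499, 0.0832, 0.1195]
tool_rot: [-0.176, 3.136, 0.0]
ft_force: [-0.2, -0.2, -0.5]
opening: 0.0854
```

```bash
python3 - <<'E'
from plan import *
st=env.read_state();print(st["t"],st["tcp_pos"],B(st["tcp_pos"][:2]),st["ft_force"])
p=np.array([-.1927,.0744]);print(row(p,.04,11.3),row(p,.02,11.3))
snap("side","s2")
E
```

```text
2.2 [0.49897621 0.08320484 0.11949952] [[-0.1929595   0.07524913]] [-0.24549168 -0.18006428 -0.51916949]
[-0.0, -0.02, 1.59, 0.0, 0.0, 0.01] [-0.0, -0.02, 1.99, 0.0, 0.0, 0.01]
```

View pics/s2.png

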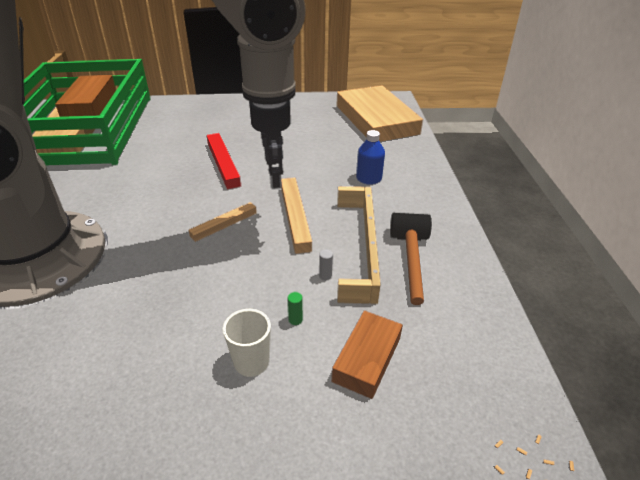

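>>> apply_moves([
  [[0,-0.02,0.8,0,0,0],[0,-0.02,1.5,0,0,0],[0,-0.02,1.8,0,0,0],[0,-0.02,1.95,0,0,0],[0,-0.02,1.99,0,0,0],[0,-0.02,1.99,0,0,0]],
])

```text
t: 2.85
tcp_pos: [0.4995, 0.0822, 0.0204]
tool_rot: [-0.175, 3.136, 0.0]
ft_force: [0.7, -0.6, 1.3]
opening: 0.0852
```

```bash
python3 - <<'E'
from plan import *
st=env.read_state();print(st["t"],st["tcp_pos"],B(st["tcp_pos"][:2]),st["ft_force"])
s=snap("side")
cv2.imwrite("pics/s3.png",cv2.resize(s["pixels"][130:280,200:360,::-1],(640,600),interpolation=cv2.INTER_CUBIC))
y=Ro.from_rotvec(st["tool_rot"]).as_matrix()[:,1]
for k in(-1,1): 
  for z in (0,.012,.025): print(k,z,(proj(s,np.r_[(st["tcp_pos"]+k*.043*y)[:2],z])-[200,130])*4)
E
```

```text
2.85 [0.49945313 0.08218534 0.02042064] [[-0.19239608  0.07427476]] [ 0.65533938 -0.64878337  1.26355396]
-1 0 [[312.05612666 420.39294298]]
-1 0.012 [[311.08402385 403.04670698]]
-1 0.025 [[310.01571407 383.94974888]]
1 0 [[295.52895223 324.92071249]]
1 0.012 [[294.50523566 307.93713123]]
1 0.025 [[293.38145929 289.26105591]]
```

View pics/s3.png

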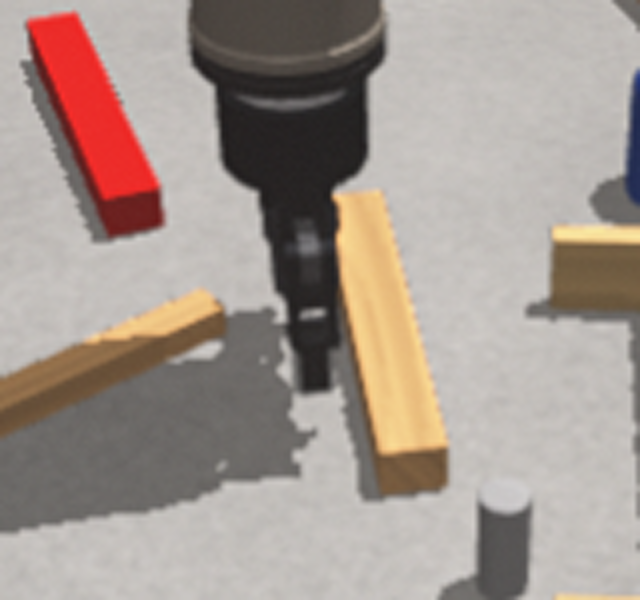

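```bash
cat >> plan.py <<'E'
def tool(c,deg,off,gap=0,push=.018+.011):
    a=np.radians(deg);n=np.array([np.cos(a),np.sin(a)]);u=np.array([np.sin(a),-np.cos(a)])
    return c-n*(push+gap)+u*off
E
python3 - <<'E'
from plan import *
c0=np.array([-.152,.098]);a0=11.5
print("pre",row(tool(c0,a0,.03,.012),.010,a0))
u=lambda d:np.array([np.sin(np.radians(d)),-np.cos(np.radians(d))])
r=.14;C=c0-r*u(a0)
st=env.read_state()
for d in np.linspace(a0,25,10):
    c=C+r*u(d); print(round(d,1),c.round(4),row(tool(c,d,.03,0),.010,d))
E
```

```text
pre [-0.06, -0.3, 0.21, 0.0, 0.01, -0.02]
11.5 [-0.152  0.098] [-0.3, -0.3, 0.22, 0.0, 0.01, -0.02]
13.0 [-0.1484  0.0988] [-0.39, -0.31, 0.22, 0.0, 0.01, -0.27]
14.5 [-0.1449  0.0996] [-0.48, -0.32, 0.22, 0.0, 0.01, -0.52]
16.0 [-0.1413  0.1006] [-0.57, -0.33, 0.22, 0.0, 0.01, -0.77]
17.5 [-0.1378  0.1017] [-0.66, -0.34, 0.22, 0.0, 0.01, -1.02]
19.0 [-0.1343  0.1028] [-0.75, -0.34, 0.22, 0.0, 0.01, -1.27]
20.5 [-0.1309  0.1041] [-0.84, -0.34, 0.22, 0.0, 0.01, -1.52]
22.0 [-0.1275  0.1054] [-0.93, -0.34, 0.22, 0.0, 0.01, -1.77]
23.5 [-0.1241  0.1068] [-1.02, -0.34, 0.22, 0.0, 0.01, -2.02]
25.0 [-0.1207  0.1083] [-1.11, -0.34, 0.22, 0.0, 0.01, -2.27]
```

>>> apply_moves([
  [[0,-0.2,0.15,0,0,0],[0,-0.3,0.22,0,0,0],[-0.1,-0.3,0.22,0,0,0],[-0.2,-0.3,0.22,0,0,0],[-0.3,-0.3,0.22,0,0,0],[-0.39,-0.31,0.22,0,0,-0.27],[-0.48,-0.32,0.22,0,0,-0.52],[-0.57,-0.33,0.22,0,0,-0.77],[-0.66,-0.34,0.22,0,0,-1.02],[-0.75,-0.34,0.22,0,0,-1.27],[-0.84,-0.34,0.22,0,0,-1.52],[-0.93,-0.34,0.22,0,0,-1.77],[-1.02,-0.34,0.22,0,0,-2.02],[-1.11,-0.34,0.22,0,0,-2.27],[-1.11,-0.34,0.22,0,0,-2.27]],
])

```text
t: 4.4
tcp_pos: [0.5575, 0.0716, 0.0098]
tool_rot: [-0.548, 3.092, 0.0]
ft_force: [-0.4, 0.5, 0.1]
opening: 0.0854
```

```bash
python3 - <<'E'
from plan import *
st=env.read_state();print(st["t"],st["tcp_pos"],B(st["tcp_pos"][:2]),st["ft_force"])
s=snap("top","t4");print(timber(s))
snap("side","s4")
E
```

```text
4.4 [0.55746572 0.07162936 0.00983958] [[-0.13368727  0.06878247]] [-0.35597053  0.48469722  0.06100806]
[]
```

View pics/t4.png

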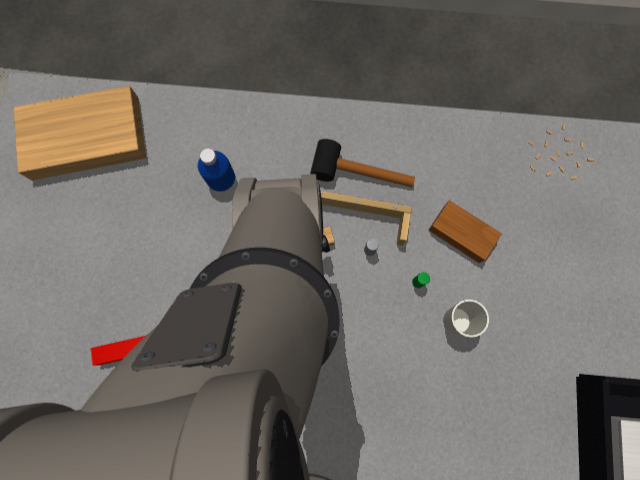

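View pics/s4.png

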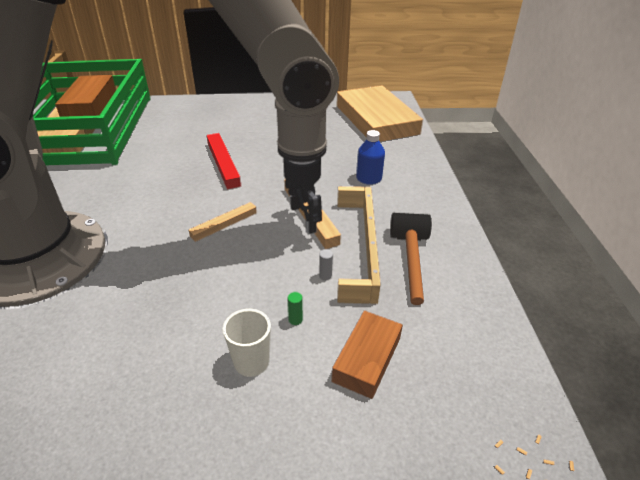

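```bash
python3 - <<'E'
from plan import *
st=env.read_state();print(st["q"].round(2), Ro.from_rotvec(st["tool_rot"]).as_matrix().round(2))
c=np.array([-.1207,.1083]);u=np.array([.423,-.906])
p=c-.12*u-u*.045
print(p,W(p),"up",row(B(st["tcp_pos"][:2])[0]-[.02,.01],.1,25),row(p,.1,25-89.9),row(p,.1,25+89.9))
E
```

```text
[-0.32  0.55  0.1   2.02 -0.1   0.57  1.77] [[-0.94 -0.34  0.  ]
 [-0.34  0.94  0.  ]
 [-0.   -0.   -1.  ]]
[-0.190495  0.25779 ] [0.51723993 0.26484647] up [0.44, -0.01, -1.8, -0.0, 0.01, -0.01] [-0.58, 3.9, -1.8, 0.01, 0.01, 14.98] [-0.58, 3.9, -1.8, -0.01, 0.01, -14.99]
```

>>> apply_moves([
  [[0.3,0,-0.2,0,0,0],[0.44,0,-1.0,0,0,0],[0.44,0,-1.8,0,0,0],[0.3,1.0,-1.8,0,0,2],[0.1,2.0,-1.8,0,0,4],[-0.2,3.0,-1.8,0,0,6],[-0.58,3.9,-1.8,0,0,8],[-0.58,3.9,-1.8,0,0,10],[-0.58,3.9,-1.8,0,0,12],[-0.58,3.9,-1.8,0,0,14],[-0.58,3.9,-1.8,0,0,15],[-0.58,3.9,-1.8,0,0,15],[-0.58,3.9,-1.8,0,0,15],[-0.58,3.9,-1.8,0,0,15],[-0.58,3.9,-1.8,0,0,15]],
], jaw=0.7)

```text
t: 6.0
tcp_pos: [0.517, 0.2648, 0.0997]
tool_rot: [1.804, 2.571, 0.002]
ft_force: [0.1, -1.0, -0.3]
opening: 0.0131
```

```bash
python3 - <<'E'
from plan import *
st=env.read_state();print(st["t"],st["tcp_pos"],B(st["tcp_pos"][:2]),st["ft_force"],st["opening"])
s=snap("top","t5");print(timber(s))
s=snap("side","s5")
E
```

```text
6.0 [0.51700942 0.26478539 0.09973817] [[-0.19071936  0.25770919]] [ 0.1202482  -0.99835281 -0.32127981] 0.013060662925283234
[((36.475799560546875, 239.6262664794922), array([-0.06758388,  0.00057895], dtype=float32), array([-0.16989382,  0.21726632], dtype=float32))]
```

View pics/t5.png

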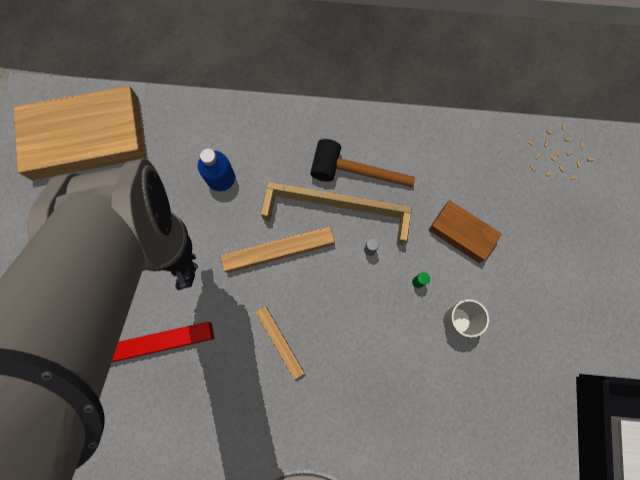

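View pics/s5.png

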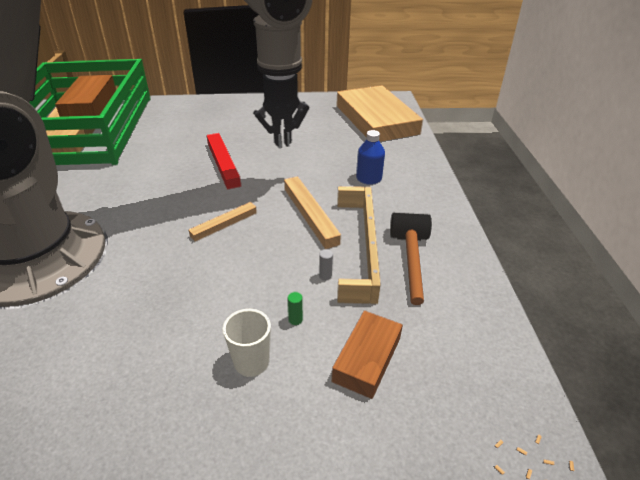

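```bash
python3 - <<'E'
from plan import *
A=np.array([-.0676,.0006]);Bn=np.array([-.1699,.2173]);c=(A+Bn)/2
u=lambda d:np.array([np.sin(np.radians(d)),-np.cos(np.radians(d))])
print("down",row(Bn-u(25.3)*.035,.024,25.3-90))
N=16;ds=np.linspace(25.3,21,N+1)
for i,d in enumerate(ds):
    if i: c=c+.130/N*u((d+ds[i-1])/2)
    print(i,(c+.12*u(d)).round(4),(c-.12*u(d)).round(4),row(c-u(d)*.131,.024,d-90))
E
```

```text
down [-0.21, 0.03, 1.52, 0.01, 0.0, -0.02]
0 [-0.0675  0.0005] [-0.17    0.2174] [-0.68, 0.03, 1.52, 0.01, 0.0, -0.02]
1 [-0.0645 -0.0071] [-0.1661  0.2103] [-0.85, 0.04, 1.52, 0.01, 0.0, 0.02]
2 [-0.0616 -0.0147] [-0.1621  0.2032] [-1.01, 0.05, 1.52, 0.01, 0.0, 0.07]
3 [-0.0587 -0.0224] [-0.1582  0.196 ] [-1.17, 0.06, 1.52, 0.01, 0.0, 0.11]
4 [-0.0559 -0.03  ] [-0.1544  0.1889] [-1.33, 0.07, 1.52, 0.01, 0.0, 0.16]
5 [-0.0531 -0.0376] [-0.1505  0.1817] [-1.5, 0.08, 1.52, 0.01, 0.0, 0.2]
6 [-0.0503 -0.0453] [-0.1467  0.1745] [-1.66, 0.09, 1.52, 0.01, 0.0, 0.25]
7 [-0.0476 -0.053 ] [-0.143   0.1673] [-1.82, 0.1, 1.52, 0.01, 0.0, 0.29]
8 [-0.0449 -0.0607] [-0.1393  0.16  ] [-1.99, 0.11, 1.52, 0.01, 0.0, 0.34]
9 [-0.0422 -0.0684] [-0.1356  0.1528] [-2.15, 0.11, 1.52, 0.01, 0.0, 0.38]
10 [-0.0396 -0.0761] [-0.1319  0.1455] [-2.31, 0.12, 1.52, 0.01, 0.0, 0.43]
11 [-0.037  -0.0838] [-0.1283  0.1382] [-2.47, 0.12, 1.52, 0.01, 0.0, 0.47]
12 [-0.0345 -0.0915] [-0.1247  0.1309] [-2.64, 0.13, 1.52, 0.01, 0.0, 0.51]
13 [-0.032  -0.0993] [-0.1211  0.1236] [-2.8, 0.13, 1.52, 0.01, 0.0, 0.56]
14 [-0.0295 -0.107 ] [-0.1176  0.1162] [-2.96, 0.13, 1.52, 0.01, 0.0, 0.6]
15 [-0.0271 -0.1148] [-0.1141  0.1089] [-3.13, 0.13, 1.52, 0.01, 0.0, 0.65]
16 [-0.0246 -0.1226] [-0.1107  0.1015] [-3.29, 0.13, 1.52, 0.01, 0.0, 0.69]
```

>>> apply_moves([
  [[-0.2,0.03,0.8,0,0,0],[-0.2,0.03,1.4,0,0,0],[-0.2,0.03,1.52,0,0,0],[-0.2,0.03,1.52,0,0,0],[-0.4,0.03,1.52,0,0,0],[-0.55,0.03,1.52,0,0,0],[-0.68,0.03,1.52,0,0,0],[-0.85,0.04,1.52,0,0,0.02],[-1.01,0.05,1.52,0,0,0.07],[-1.17,0.06,1.52,0,0,0.11],[-1.33,0.07,1.52,0,0,0.16],[-1.5,0.08,1.52,0,0,0.2],[-1.66,0.09,1.52,0,0,0.25],[-1.82,0.1,1.52,0,0,0.29],[-1.82,0.1,1.52,0,0,0.29]],
])

```text
t: 7.6
tcp_pos: [0.5538, 0.1795, 0.0238]
tool_rot: [1.838, 2.546, 0.001]
ft_force: [-0.4, 0.3, -0.3]
opening: 0.0127
```

```bash
python3 - <<'E'
from plan import *
st=env.read_state();print(st["t"],st["tcp_pos"],B(st["tcp_pos"][:2]),st["ft_force"],st["opening"])
s=snap("top","t6");print(timber(s))
s=snap("side","s6")
A=np.array([-.0676,.0006]);Bn=np.array([-.1699,.2173]);c=(A+Bn)/2
u=lambda d:np.array([np.sin(np.radians(d)),-np.cos(np.radians(d))])
N=16;ds=np.linspace(25.3,21,N+1)
for i,d in enumerate(ds):
    if i: c=c+.130/N*u((d+ds[i-1])/2)
    if i>6:print(i,row(c-u(d)*.131,.024,d-90))
E
```

```text
7.6 [0.55377259 0.17946994 0.02379186] [[-0.14670578  0.17589806]] [-0.37212414  0.27421839 -0.27759122] 0.012745899253049395
[((36.534324645996094, 238.87435913085938), array([-0.0478142 , -0.05441145], dtype=float32), array([-0.14265159,  0.16483003], dtype=float32))]
7 [0.0, 0.0, -0.01, 0.01, 0.0, -0.0]
8 [-0.16, 0.01, -0.01, 0.01, 0.0, 0.04]
9 [-0.32, 0.02, -0.01, 0.01, 0.0, 0.09]
10 [-0.48, 0.04, -0.01, 0.01, 0.0, 0.13]
11 [-0.65, 0.05, -0.01, 0.01, 0.0, 0.17]
12 [-0.81, 0.05, -0.01, 0.01, 0.0, 0.22]
13 [-0.97, 0.06, -0.01, 0.01, 0.0, 0.26]
14 [-1.13, 0.07, -0.01, 0.01, 0.0, 0.31]
15 [-1.3, 0.08, -0.01, 0.01, 0.0, 0.35]
16 [-1.46, 0.08, -0.01, 0.01, 0.0, 0.4]
```

View pics/s6.png

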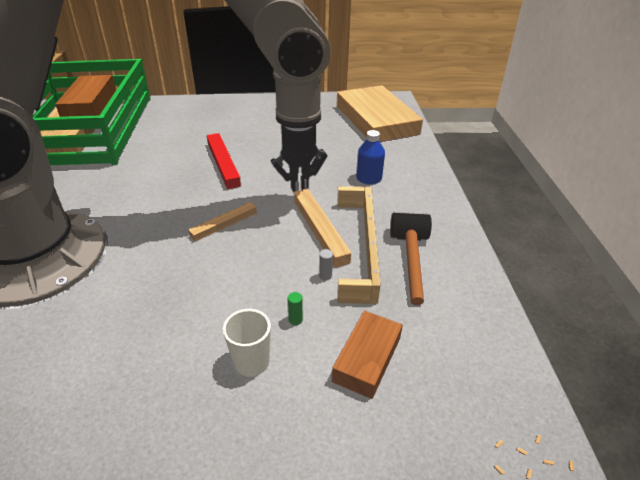

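View pics/t6.png

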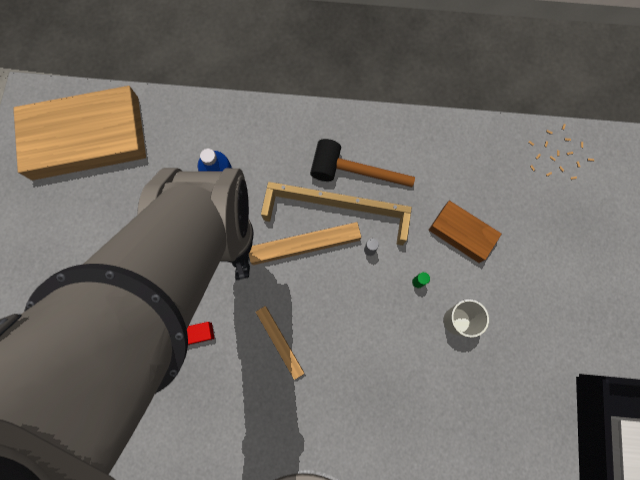

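>>> apply_moves([
  [[-0.16,0.01,0,0,0,0.04],[-0.32,0.02,0,0,0,0.09],[-0.48,0.04,0,0,0,0.13],[-0.65,0.05,0,0,0,0.17],[-0.81,0.05,0,0,0,0.22],[-0.97,0.06,0,0,0,0.26],[-1.13,0.07,0,0,0,0.31],[-1.3,0.08,0,0,0,0.35],[-1.46,0.08,0,0,0,0.4],[-1.46,0.08,0,0,0,0.4],[-1.46,0.08,0,0,0,0.4]],
])

```text
t: 8.8
tcp_pos: [0.5802, 0.1125, 0.0237]
tool_rot: [1.89, 2.508, 0.001]
ft_force: [0.2, 0.5, 0.0]
opening: 0.0128
```

```bash
python3 - <<'E'
from plan import *
st=env.read_state();print(st["t"],st["tcp_pos"],B(st["tcp_pos"][:2]),st["ft_force"],st["q"].round(2))
s=snap("top","t7");print(timber(s))
s=snap("side","s7")
E
```

```text
8.8 [0.58016438 0.11250658 0.02367961] [[-0.11461396  0.11147187]] [0.22965443 0.46529068 0.03146669] [-0.62  0.6   0.41  1.97 -0.39  0.65  0.32]
[((36.751609802246094, 238.7548065185547), array([-0.02477119, -0.12420252], dtype=float32), array([-0.11049387,  0.09863257], dtype=float32))]
```

View pics/s7.png

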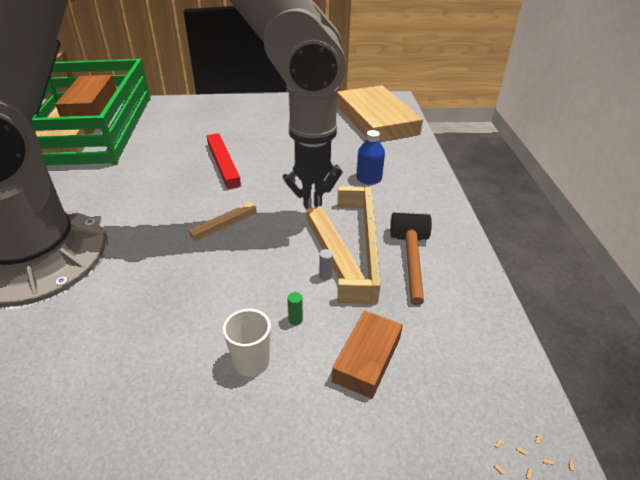

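View pics/t7.png

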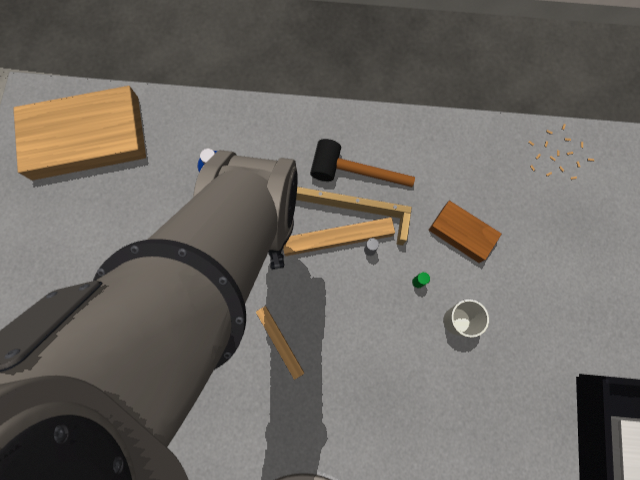

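```bash
python3 - <<'E'
from plan import *
A=np.array([-.0248,-.1242]);Bn=np.array([-.1105,.0986]);c=(A+Bn)/2
print(np.degrees(np.arctan2(*(A-Bn)*[1,-1])))
print("back",row([-.125,.14],.024,-69)); print("up",row([-.125,.14],.1,-69))
print("over",row(tool(c,21,-.028,.015),.1,21),row(tool(c,21,-.028,.015),.01,21))
E
```

```text
21.0392342585866
back [0.6, 0.01, -0.01, 0.01, 0.0, 0.0]
up [0.6, 0.01, -1.53, 0.01, 0.0, 0.0]
over [-2.11, -0.89, -1.53, 0.01, 0.01, -15.0] [-2.11, -0.89, 0.27, 0.01, 0.01, -15.0]
```

>>> apply_moves([
  [[0.3,0,0,0,0,0],[0.6,0,-0.3,0,0,0],[0.6,0,-1.2,0,0,0],[0.3,-0.3,-1.53,0,0,-1.4],[-0.5,-0.6,-1.53,0,0,-2.8],[-1.3,-0.89,-1.53,0,0,-4.2],[-2.11,-0.89,-1.53,0,0,-5.6],[-2.11,-0.89,-1.53,0,0,-7],[-2.11,-0.89,-1.53,0,0,-8.4],[-2.11,-0.89,-1.53,0,0,-9.8],[-2.11,-0.89,-1.53,0,0,-11.2],[-2.11,-0.89,-1.53,0,0,-12.6],[-2.11,-0.89,-1.53,0,0,-14],[-2.11,-0.89,-1.53,0,0,-15],[-2.11,-0.89,-1.53,0,0,-15],[-2.11,-0.89,-1.53,0,0,-15]],
], jaw=-1)

```text
t: 10.5
tcp_pos: [0.5663, 0.0001, 0.1001]
tool_rot: [-0.434, 3.11, 0.001]
ft_force: [1.4, -0.2, 0.5]
opening: 0.0858
```

```bash
python3 - <<'E'
from plan import *
st=env.read_state();print(st["t"],st["tcp_pos"],B(st["tcp_pos"][:2]),st["ft_force"],st["opening"],st["q"].round(2))
A=np.array([-.0248,-.1242]);Bn=np.array([-.1105,.0986]);c=(A+Bn)/2
print(row(tool(c,21,-.028,.015),.01,21))
s=snap("side","s8")
u=lambda d:np.array([np.sin(np.radians(d)),-np.cos(np.radians(d))])
for d in np.linspace(21,0,13):
    c=A-.12*u(d); print(round(d,1),row(tool(c,d,-.028,0),.01,d))
E
```

```text
10.5 [5.66269573e-01 8.25775849e-05 1.00134363e-01] [[-0.11872037 -0.00173307]] [ 1.38284663 -0.22975928  0.47237573] 0.08576020347815637 [-0.21  0.42  0.11  1.98 -0.07  0.75  1.8 ]
[0.01, -0.01, 1.8, 0.0, 0.01, -0.02]
21.0 [-0.29, 0.0, 1.8, 0.0, 0.01, -0.02]
19.2 [-0.39, 0.02, 1.8, 0.0, 0.01, 0.27]
17.5 [-0.48, 0.03, 1.8, 0.0, 0.01, 0.56]
15.8 [-0.57, 0.04, 1.8, 0.0, 0.01, 0.85]
14.0 [-0.66, 0.05, 1.8, 0.0, 0.01, 1.14]
12.2 [-0.75, 0.06, 1.8, 0.0, 0.01, 1.44]
10.5 [-0.84, 0.06, 1.8, 0.0, 0.01, 1.73]
8.8 [-0.94, 0.06, 1.8, 0.0, 0.01, 2.02]
7.0 [-1.03, 0.06, 1.8, 0.0, 0.01, 2.31]
5.2 [-1.12, 0.05, 1.8, 0.0, 0.01, 2.6]
3.5 [-1.21, 0.04, 1.8, 0.0, 0.01, 2.89]
1.8 [-1.3, 0.03, 1.8, 0.0, 0.01, 3.19]
0.0 [-1.39, 0.02, 1.8, 0.0, 0.01, 3.48]
```

View pics/s8.png

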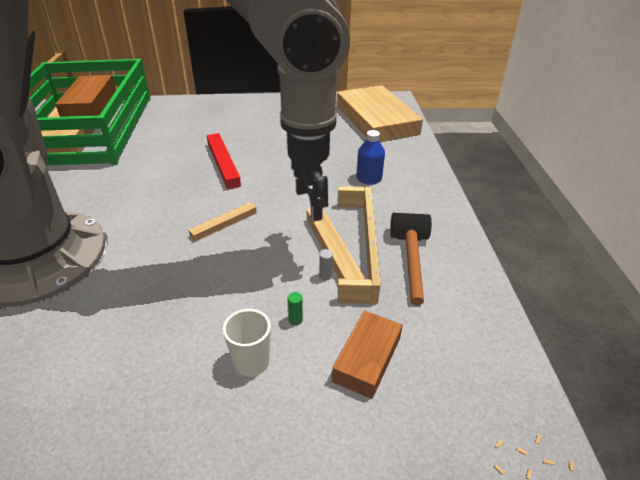

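>>> apply_moves([
  [[0,0,0.7,0,0,0],[0,0,1.4,0,0,0],[0,0,1.7,0,0,0],[0,0,1.8,0,0,0],[-0.1,0,1.8,0,0,0],[-0.2,0,1.8,0,0,0],[-0.29,0,1.8,0,0,0],[-0.39,0.02,1.8,0,0,0.27],[-0.48,0.03,1.8,0,0,0.56],[-0.57,0.04,1.8,0,0,0.85],[-0.66,0.05,1.8,0,0,1.14],[-0.75,0.06,1.8,0,0,1.44],[-0.84,0.06,1.8,0,0,1.73],[-0.94,0.06,1.8,0,0,2.02],[-0.94,0.06,1.8,0,0,2.02]],
])

```text
t: 12.05
tcp_pos: [0.6115, 0.0161, 0.0101]
tool_rot: [-0.101, 3.138, 0.0]
ft_force: [0.7, -0.8, 0.7]
opening: 0.0854
```

```bash
python3 - <<'E'
from plan import *
st=env.read_state();print(st["t"],st["tcp_pos"],B(st["tcp_pos"][:2]),st["ft_force"],st["opening"])
s=snap("side")
A=np.array([-.0248,-.1242])
cv2.imwrite("pics/s9.png",cv2.resize(s["pixels"][165:315,270:430,::-1],(640,600),interpolation=cv2.INTER_CUBIC))
s=snap("top","t9")
u=lambda d:np.array([np.sin(np.radians(d)),-np.cos(np.radians(d))])
for d in np.linspace(21,0,13)[7:]:
    c=A-.12*u(d); print(round(d,1),row(tool(c,d,-.028,0),.01,d))
print("straight",row(tool(c+[.014,0],0,-.028,0),.01,0))
E
```

```text
12.05 [0.6115365  0.01607621 0.01012556] [[-0.0750086  0.0181207]] [ 0.66888886 -0.75017441  0.73388288] 0.08544588341326417
8.8 [0.01, -0.0, 0.0, 0.0, 0.01, 0.0]
7.0 [-0.08, 0.02, 0.0, 0.0, 0.01, 0.29]
5.2 [-0.17, 0.03, 0.0, 0.0, 0.01, 0.59]
3.5 [-0.27, 0.04, 0.0, 0.0, 0.01, 0.88]
1.8 [-0.36, 0.05, 0.0, 0.0, 0.01, 1.17]
0.0 [-0.45, 0.05, 0.0, 0.0, 0.01, 1.46]
straight [-0.73, 0.01, 0.0, 0.0, 0.01, 1.46]
```

View pics/s9.png

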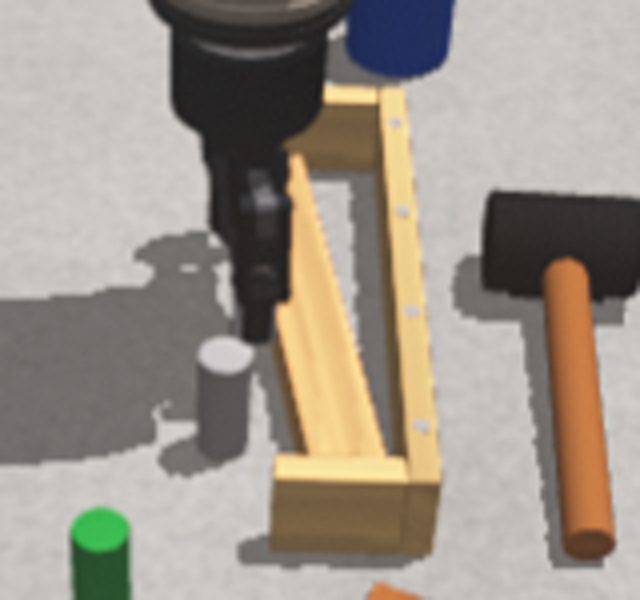

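View pics/t9.png

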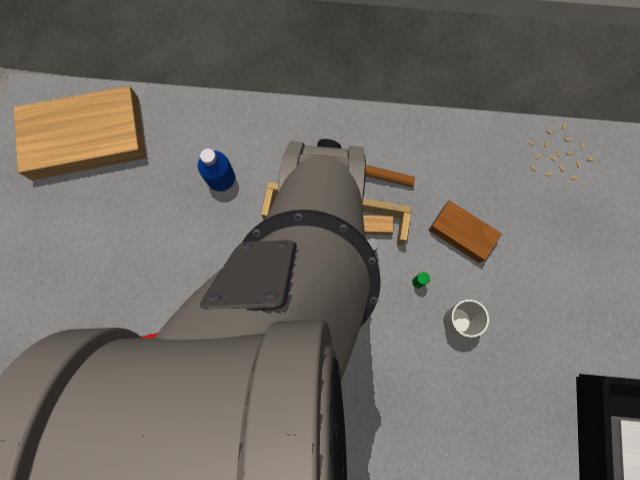

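>>> apply_moves([
  [[-0.08,0.02,0,0,0,0.29],[-0.17,0.03,0,0,0,0.59],[-0.27,0.04,0,0,0,0.88],[-0.36,0.05,0,0,0,1.17],[-0.45,0.05,0,0,0,1.46],[-0.5,0.04,0,0,0,1.46],[-0.54,0.04,0,0,0,1.46],[-0.58,0.03,0,0,0,1.46],[-0.58,0.03,0,0,0,1.46]],
])

```text
t: 13.05
tcp_pos: [0.64, 0.0191, 0.0101]
tool_rot: [0.136, 3.137, 0.0]
ft_force: [1.2, 0.4, 0.1]
opening: 0.0853
```

```bash
python3 - <<'E'
from plan import *
st=env.read_state();print(st["t"],st["tcp_pos"],B(st["tcp_pos"][:2]),st["ft_force"],st["opening"],st["moment"])
s=snap("side")
cv2.imwrite("pics/s10.png",cv2.resize(s["pixels"][165:315,270:430,::-1],(640,600),interpolation=cv2.INTER_CUBIC))
E
```

```text
13.05 [0.64004027 0.0191007  0.0101442 ] [[-0.04687384  0.02360232]] [1.16920896 0.44382706 0.14518393] 0.08526758074893799 [-0.06985328  0.02560952 -0.00430623]
```

View pics/s10.png

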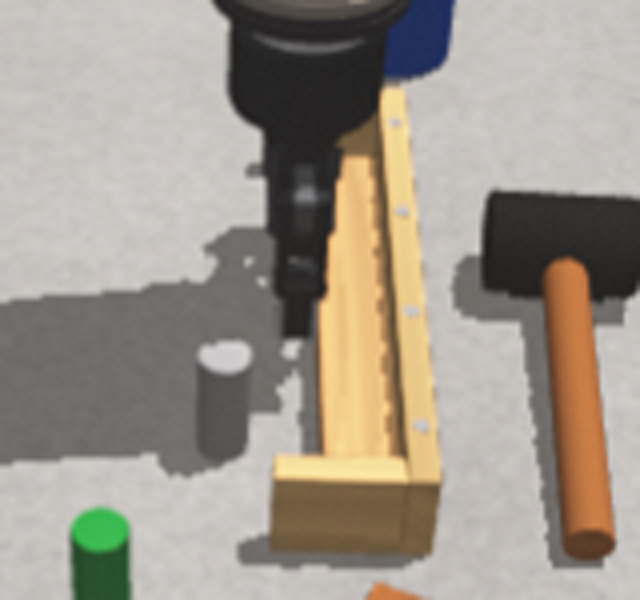

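>>> apply_moves([
  [[-0.03,0,0,0,0,0],[-0.05,0,0,0,0,0],[-0.05,0,0,0,0,0]],
])

```text
t: 13.4
tcp_pos: [0.6407, 0.0189, 0.0099]
tool_rot: [-0.137, -3.137, -0.001]
ft_force: [-11.1, 1.4, 7.5]
opening: 0.0853
```

>>> apply_moves([
  [[-0.02,0,0,0,0,0],[-0.04,0,0,0,0,0],[-0.04,0,0,0,0,0]],
])

```text
t: 13.7
tcp_pos: [0.6406, 0.0187, 0.0096]
tool_rot: [-0.137, -3.133, -0.001]
ft_force: [-12.8, 1.6, 9.1]
opening: 0.0857
```

>>> apply_moves([
  [[0.3,0,0,0,0,0],[0.8,0,0,0,0,0],[1.0,0,-0.6,0,0,0],[1.0,0,-1.6,0,0,0],[1.0,1,-2.6,0,0,0],[1.0,2,-3,0,0,0],[1.0,3,-3,0,0,0],[1.0,4,-3,0,0,0],[1.0,5,-3,0,0,0],[1.0,6,-3,0,0,0],[1.0,6.5,-3,0,0,0],[1.0,6.5,-3,0,0,0],[1.0,6.5,-3,0,0,0]],
])

```text
t: 15.0
tcp_pos: [0.6197, 0.3479, 0.1594]
tool_rot: [-0.134, -3.132, -0.0]
ft_force: [-0.2, -0.8, 0.0]
opening: 0.0853
```

```bash
python3 - <<'E'
from plan import *
st=env.read_state();print(st["t"],st["tcp_pos"],st["ft_force"])
s=snap("top","t11");print(timber(s))
cv2.imwrite("pics/z11.png",cv2.resize(s["pixels"][170:290,210:430,::-1],(770,420),interpolation=cv2.INTER_CUBIC))
s=snap("side")
cv2.imwrite("pics/s11.png",cv2.resize(s["pixels"][165:315,270:430,::-1],(640,600),interpolation=cv2.INTER_CUBIC))
E
```

```text
15.0 [0.61974367 0.34794745 0.15944769] [-0.22202042 -0.78765345  0.03643215]
[((239.2162628173828, 33.90871810913086), array([-0.01817547, -0.12286299], dtype=float32), array([-0.01705895,  0.11635067], dtype=float32))]
```

View pics/z11.png

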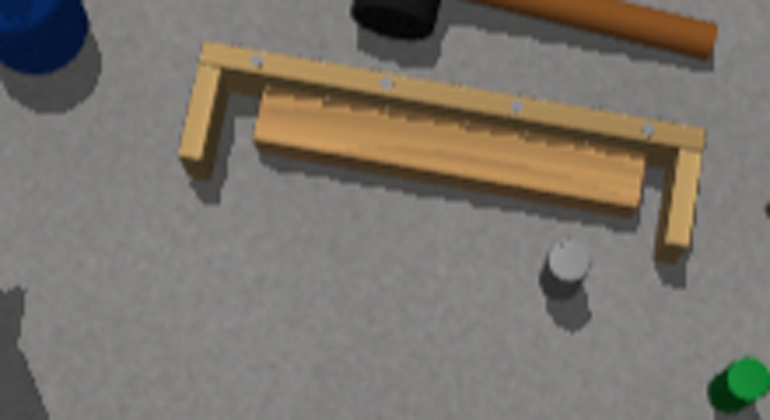

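View pics/s11.png

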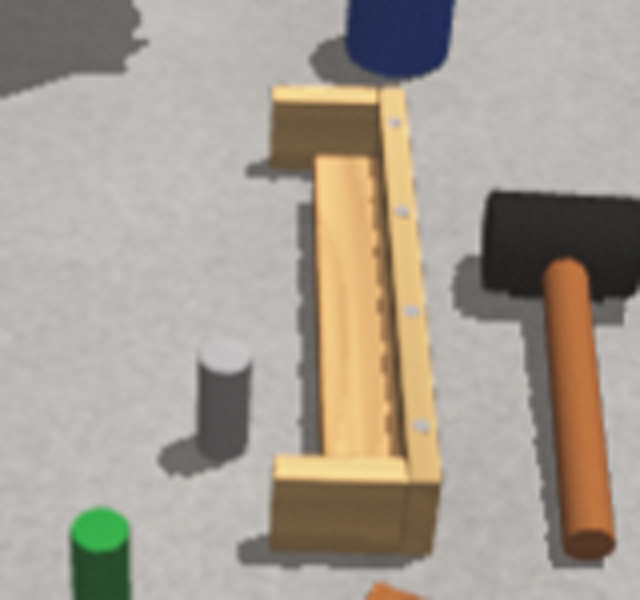

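```bash
python3 - <<'E'
from plan import *
a=cv2.imread("pics/top0.png").astype(int);b=cv2.imread("pics/t11.png").astype(int)
d=abs(a-b).max(2)
for n,(x0,y0,x1,y1) in dict(cup=(445,295,495,345),block=(428,195,505,265),bottle=(190,140,245,195),mallet=(305,130,420,190)).items(): print(n,(d[y0:y1,x0:x1]>60).sum())
print(env.read_state()["qd"].round(4)); print(env.hand_in())
E
```

```text
cup 0
block 0
bottle 0
mallet 0
[ 0.0126 -0.0088  0.0052  0.0046 -0.001   0.0009 -0.0008]
the job is handed in; nothing more can be done
None
```

The timber is in the bay, flat against the back board and between the cheeks, and I handed the job in at about 15 s. Hand-in gives no verdict, so what follows rests on my own checks.

- **Moves:** I turned the timber about 14° with the two open fingertips. I then pushed it lengthwise from its +y end until the -y end was behind the post. With open fingertips again, I swung the +y end in and pressed the timber flat. I never gripped, lifted or tipped it.
- **Mid-way check:** end_a was at bay (x, y) = (-25, -124) mm, past the post's y of -85 mm. end_b was still out in front at (-110, +99) mm.
- **Final check (top view):** end_a is at (-18, -123) mm and end_b at (-17, +116) mm. The limits are x above -27 mm and y within ±145 mm. The side view agrees.
- **Forces and bystanders:** The force reading was about 13 N against the board at the last press and about 0 after backing off. The cup, block, bottle and mallet look the same in the first and last pictures.
- **One reading off:** the timber measured 34 mm wide instead of 36 in the last picture. I put this down to the board's shadow on its back edge, and it shifts the x figures by about 1 mm.

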